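# Slide the stop key home in the plate deck

### The job

Lock the well plate in its loading deck: take the narrow stop key standing in the lane by its upright grip and slide it along the deck towards the plate, without lifting it off the deck, until it drops into the wide cross groove just in front of the plate. Stop there, with the key sitting upright on the bottom of the groove, and let go. Do not shift the well plate, and leave the look-alike block with the wide foot alone.

Things in the scene. Friction and masses are not known exactly. Their poses are not given: they have to be found in the camera images.
- stop_key_center (a point): Centre, half-way up, of the loose steel stop key (about 0.2 kg, 70 mm high): foot 24 (x) x 70 (y) x 20 mm high; on its middle an upright grip 14 (x) x 30 (y) mm, from 20 to 70 mm above the underside. z up. It starts on the deck's top in the empty half of the lane, 70 mm or more (centres) short of the groove, its x within 10 degrees of the groove's x.
- groove (a point): Centre of the cross groove at the level of the top of the fixed aluminium deck (300 x 148 mm, top 18 mm above the bench). x: along the lane to the plate; z up. Groove 44 mm wide (x), across the whole lane (y, 132 mm), 14 mm deep, flat floor. Key centre: 35 mm above this point when on the top, 21 mm when seated. Side rails 8 mm above the top. Thin dark scribed lines are no grooves.
- plate_center (a point): Centre of the clear 96-well plate, 85 mm (x) by 127 mm (y), 13 mm high, lying loose on the deck's top beyond the groove; its near edge is about 10 mm past the groove's far edge.
- spacer_center (a point): Centre (half-way up) of a loose steel look-alike standing on the bench past the plate's end of the deck: the same 70 mm height and the same grip as the key, but a foot 62 mm by 70 mm, too wide for the groove. Not to be used.

How it is judged:
On the way:
1. the key, held by the grip, has been slid along the deck's top to the near edge of the groove (x of stop_key_center in the frame of groove between -0.04 and 0.012 m and z of stop_key_center in the frame of groove between 0.015 and 0.045 m and contact force between the fingers and stop_key above 1 N), for 0.05 s.
At the end, for the whole second after the job is handed in: The stop key stands upright (within 7 degrees) on the floor of the cross groove (underside within 4 mm of the floor, centre within 13 mm of the groove's middle along the lane and 40 mm across it), at rest and released; the well plate is within 12 mm of where it lay (x of stop_key_center in the frame of groove between -0.013 and 0.013 m and y of stop_key_center in the frame of groove between -0.04 and 0.04 m and z of stop_key_center in the frame of groove between 0.016 and 0.025 m and angle between stop_key_center's own z axis and vertical below 0.12 rad and linear speed of stop_key below 0.02 m/s and contact force between the fingers and stop_key below 0.1 N and distance of plate_center from where it was at the start of the episode below 0.012 m); the robot touches nothing.
It fails at once if the key is lifted more than 12 mm off the deck's top (z of stop_key_center in the frame of groove above 0.047 m).
It fails at once if the well plate is shifted by more than 12 mm (distance of plate_center from where it was at the start of the episode above 0.012 m).
It fails at once if the wide look-alike block is moved by more than 20 mm (distance of spacer_center from where it was at the start of the episode above 0.02 m).
It also fails if it takes over 32 s, if anything falls off the work surface, if the arm or the gripper's body presses on something with over 40 N, if the wrist force passes 120 N, or if a joint passes its speed limit or range.

### The arm

A 6-joint arm with a two-finger parallel gripper is mounted at the origin on a cart in front of the work surface, level with it; the furniture and walls round the work are solid. World frame = base frame: x ahead of the robot, y to its left, z up, the work surface at z = 0. Lengths are in m, angles in rad, forces in N, time in s.
With the tool pointing down it reaches from about 0.4 to 0.825 m from the base axis. Payload 7 kg.
Tool frame: the origin (TCP) lies midway between the tips of the shut fingers; the grasp point (between the pads) lies 19 mm behind it; z points along the fingers, y is the line along which they close (so a half turn about z gives the same grasp; the last joint's range is limited). The gripper opens to 88 mm and grips with 3 to 60 N. Pads are 19 mm wide; open, the fingers measure 130 mm over their backs; the gripper's body (78 mm by 193 mm) begins 47 mm behind the grasp point.
Start: joints at [1.51, 0.359, 0.012, 0, -1.224, -0.288], TCP at [0.231, 0.634, 0.227] pointing down, gripper open.
Joint ranges: [-3.07, 3.07], [-1.43, 2.12], [-1.02, 1.25], [-3.03, 1.67], [-3.05, -0], [-3.03, 3.03]. Speed limits (rad/s): [2.39, 2.39, 3.01, 3.14, 3.14, 3.14].

### API

Orientations are given as a rotation vector (axis times angle).
In Python, from bench import arm, imaging, sign_off gives the robot as it stands.
- The arm moves only by the tool jog_arm, never from a script. Its argument "steps" is a list of rows, each a list of 2 entries, a list of its own where there are three numbers: the shift along the tool's x, y, z in mm, then the turn, a rotation vector about the tool's x, y, z in degrees. A call has exactly 8 rows; each row shifts and turns the commanded pose from where the row before left it, along the tool's axes as they then stand; what a row does not reach is not made up. A row lasts 1/8 s, in which the tool goes at most 62.5 mm and 10.7 degrees, less where a joint would pass 70% of its speed; a pose out of reach is approached as far as the arm can. A call with a gripper value outside its range is refused whole. "hand" is the closure, from -1 (fully open) to 1 (shut), set as the call begins (left out, the last holds). The fingers move at their own pace and stop on an object; "force" is the grip in N (left out, the last holds). Time passes only in rows, so rows that do not move let the fingers close, or fill a call up. It gives the time, the measured TCP pose, the force, the opening and the grip force at its end, in the units of the state.
- arm.sense(): the state, without advancing time (a new reading comes with each control period).
- imaging.capture(name): name is "side" or "top"; returns a dict with "image" (480x640x3 uint8, red, green, blue), "intrinsics" (3x3 intrinsics, pixels), "k1" (the pictures are not rectified: a ray, as slopes to the right and down, at radius r is drawn at 1 + k1 r^2 times it, then the intrinsics apply), "R" (3x3) and "t" (3): a world point X has camera coordinates R X + t. Camera axes: x right, y down, z forward; pixel columns grow to the right and rows downward; lengths in m; the calibration is good to about 2 mm. A picture is of the moment at which its call begins. There is no depth.
- sign_off(): hands the job in; it is judged then, once.
The state is a dict: "time_s": time; "joint_positions": joint angles; "joint_velocities": joint speeds; "tau": joint torques, N m; "tcp_pos": TCP position; "tool_rot": TCP orientation; "force": force on the tool from outside, world axes, zero at the start; "wrist_torque": the same for the moment, N m; "finger_gap": finger opening in m; "finger_force": force on a finger pad.
Only numpy, scipy, OpenCV 4.12 (cv2) and the standard library are available. Lean on these libraries where they do the work, as an engineer would, in place of code of your own. Each camera call takes 0.05 s, during which the arm holds its last target. There are 200 camera calls.

## Working session

There is one attempt and no reset: what is moved stays moved. The work goes in short steps, Python scripts to look and compute and a tool call to move; the robot and the scene stay as the last step left them, time stands still between calls to the robot, and variables do not carry over. Pictures are saved under pics/ and viewed, at most 10 in all, crops included, and the job is handed in when it is done.

Besides the shell and the picture viewer there is one more tool, called after "Call:" by a JSON object that holds its "fn" and its "kwargs". jog_arm: Moves the arm, as the interface text tells. Its arguments: {"type":"object","properties":{"steps":{"type":"array","items":{"type":"array"}},"hand":{"type":"number"},"force":{"type":"number"}},"required":["steps"]}

```bash
mkdir -p pics
cat > h.py <<'E'
import numpy as np, cv2
from bench import arm, imaging, sign_off
def cap(n,f=None):
    c=imaging.capture(n)
    if f: cv2.imwrite('pics/'+f,c['image'][:,:,::-1])
    return c
def ray(c,u,v):
    K=np.array(c['intrinsics']);x=(u-K[0,2])/K[0,0];y=(v-K[1,2])/K[1,1]
    rd=np.hypot(x,y);r=rd
    for _ in range(30): r=rd/(1+c['k1']*r*r)
    s=r/rd if rd>0 else 1
    R=np.array(c['R']);t=np.array(c['t']).ravel()
    return -R.T@t, R.T@np.array([x*s,y*s,1])
def onz(c,u,v,z):
    o,d=ray(c,u,v);return o+d*(z-o[2])/d[2]
def proj(c,X):
    p=np.array(c['R'])@np.array(X)+np.array(c['t']).ravel();x,y=p[:2]/p[2]
    k=1+c['k1']*(x*x+y*y);K=np.array(c['intrinsics']);return K[0,0]*x*k+K[0,2],K[1,1]*y*k+K[1,2]
E
python3 - <<'E'
from h import *
for n in('top','side'):
    c=cap(n,n+'1.png');print(n,np.array(c['R']).round(3).tolist(),np.array(c['t']).round(3).tolist(),c['k1'],c['intrinsics'])
print(arm.sense())
E
```

```text
top [[-0.009, -1.0, 0.012], [-0.998, 0.008, -0.064], [0.064, -0.012, -0.998]] [0.055, 0.499, 0.885] -0.12199940254377058 [[461.17825628   0.         321.13915615]
 [  0.         461.17825628 240.34528599]
 [  0.           0.           1.        ]]
side [[-0.981, -0.192, 0.003], [-0.113, 0.567, -0.816], [0.155, -0.801, -0.578]] [0.533, 0.078, 0.87] -0.10886162225744361 [[549.59664656   0.         326.79476426]
 [  0.         549.59664656 239.82831742]
 [  0.           0.           1.        ]]
{'time_s': 0.1, 'joint_positions': array([ 1.51013360e+00,  3.59337095e-01,  1.11505779e-02, -2.77401715e-04,
       -1.22409662e+00, -2.88093243e-01]), 'joint_velocities': array([ 1.45966017e-03, -6.25480121e-04,  8.30405466e-04, -4.08008025e-05,
        7.35502842e-04, -1.54965486e-03]), 'tau': array([-1.25158884e-03, -5.84165275e+01,  2.93747038e+01,  7.01547101e+00,
        1.00797607e-02, -5.36841083e-05]), 'tcp_pos': array([0.23055863, 0.63394378, 0.22570791]), 'tool_rot': array([ 3.09243960e+00, -5.44937088e-01, -1.41982626e-04]), 'force': array([ 0.35258625,  0.54005186, -0.02272539]), 'wrist_torque': array([-0.01690527,  0.0232137 ,  0.01154419]), 'finger_force': 0.0, 'finger_gap': 0.0876085000133701}
```

View pics/top1.png

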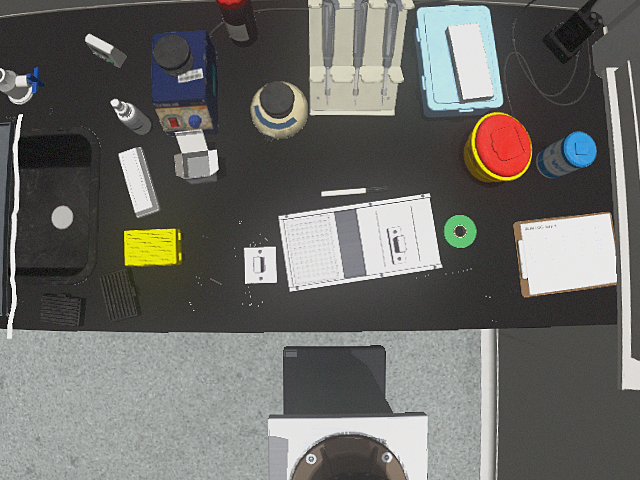

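View pics/side1.png

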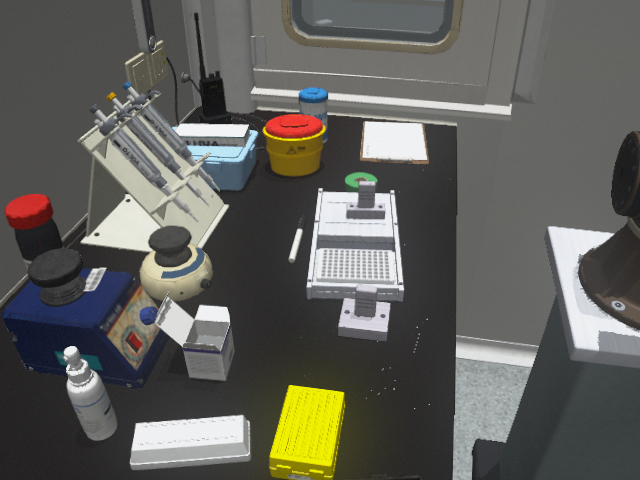

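The top view shows the deck corners at about (280,215), (430,195), (441,266) and (290,290). The dark groove is near (350,243), the key grip near (398,243), the plate near (312,240), and the spacer near (261,265). I'll enlarge this area to measure it.

Run:
```python
from h import *
c=cap('top');i=c['image'][185:300,270:450,::-1]
cv2.imwrite('pics/t2.png',cv2.resize(i,None,fx=4.4,fy=4.4,interpolation=cv2.INTER_CUBIC))
g=cv2.cvtColor(c['image'],cv2.COLOR_RGB2GRAY)
m=((g>120)*255).astype(np.uint8);m[:190]=0;m[295:]=0;m[:,:278]=0;m[:,445:]=0
m=cv2.morphologyEx(m,cv2.MORPH_CLOSE,np.ones((25,25)))
k=max(cv2.findContours(m,0,1)[0],key=cv2.contourArea);r=cv2.minAreaRect(k);b=cv2.boxPoints(r);print(r,b)
P=[onz(c,*p,0.022) for p in b];print(np.round(P,4))
d=((g>60)&(g<115)).astype(np.uint8)
d[:200]=0;d[285:]=0;d[:,:325]=0;d[:,375:]=0
n,l,s,ce=cv2.connectedComponentsWithStats(d)
for j in range(1,n):
    if s[j,4]>300:
        q=np.argwhere(l==j)[:,::-1].astype(np.float32);rr=cv2.minAreaRect(q);print('dark',s[j],ce[j],rr)
```

```text
((362.3716125488281, 235.18936157226562), (96.2568588256836, 164.281982421875), 84.06258392333984) [[275.69275 195.81596]
 [439.09344 178.82228]
 [449.05048 274.56274]
 [285.64978 291.55646]]
[[ 0.5873  0.1387  0.022 ]
 [ 0.6196 -0.1842  0.022 ]
 [ 0.4302 -0.1988  0.022 ]
 [ 0.4011  0.12    0.022 ]]
```

View pics/t2.png

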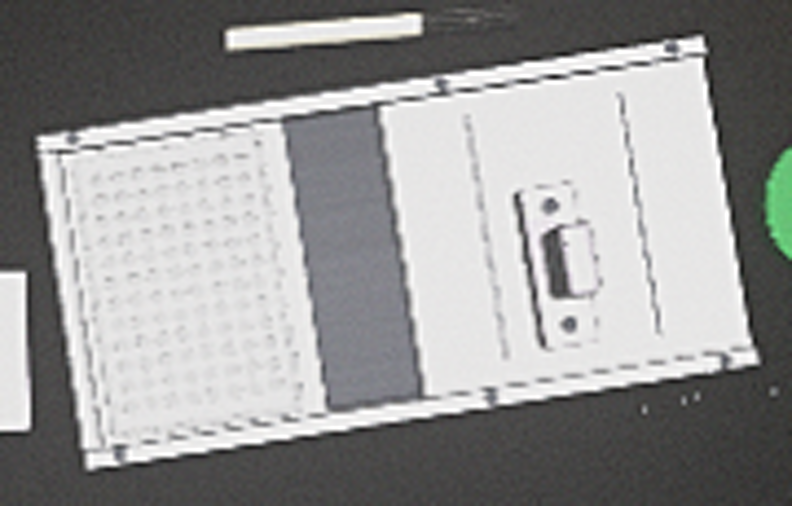

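The crop shows the groove corners at about (282,121), (380,106), (424,397) and (328,410), in crop pixels. The key's grip top is centred at about (581,259), and its foot runs from (548,186) to (572,346).

Run:
```python
from h import *
c=cap('top')
f=lambda u,v,z:onz(c,u/4.4+270,v/4.4+185,z)
G=[f(*p,.018) for p in((282,121),(380,106),(424,397),(328,410))];D=[f(*p,.026) for p in((38,136),(704,37),(759,360),(86,468))]
g=np.mean(G,0);print('groove',g,'deck',np.mean(D,0))
for A in(D,G):
    A=np.array(A);print([np.linalg.norm(A[i]-A[i-1]).round(4) for i in range(4)])
x=(D[0]+D[3]-D[1]-D[2])/2;print('dir',np.degrees(np.arctan2(x[1],x[0])))
y=(G[0]+G[1]-G[2]-G[3])/2;print('dir y',np.degrees(np.arctan2(y[1],y[0])))
x/=np.linalg.norm(x);ny=np.array([-x[1],x[0],0])
T=np.mean([f(*p,.088) for p in((563,227),(592,220),(600,292),(573,298))],0);print('grip',T)
a=f(527,188,.038),f(577,182,.038),f(602,344,.038),f(546,348,.038)
F=np.mean(a,0);print('foot',F)
w=(a[0]+a[1]-a[2]-a[3]);print('foot ydir',np.degrees(np.arctan2(w[1],w[0])),np.linalg.norm(w)/2)
w=f(563,227,.088)-f(573,298,.088);print('grip ydir',np.degrees(np.arctan2(w[1],w[0])))
for q in(T,F):print('key in groove',(q-g)@x,(q-g)@ny)
from scipy.spatial.transform import Rotation as Ro
s=arm.sense();print(Ro.from_rotvec(s['tool_rot']).as_matrix().round(3))
```

```text
groove [ 0.49279145 -0.00618173  0.018     ] deck [ 0.49602016 -0.025963    0.026     ]
[np.float64(0.1471), np.float64(0.2996), np.float64(0.1457), np.float64(0.3005)]
[np.float64(0.1297), np.float64(0.0442), np.float64(0.1307), np.float64(0.0429)]
dir 98.28348767634317
dir y 8.079919692839193
grip [ 0.4874968  -0.09484708  0.088     ]
foot [ 0.48764205 -0.09594903  0.038     ]
foot ydir 6.741540130398252 0.07067015195127085
grip ydir 6.967282300192639
key in groove -0.08697752887789009 0.018013525359413925
key in groove -0.0880889129419654 0.01802854474577534
[[ 0.94  -0.342 -0.   ]
 [-0.342 -0.94  -0.001]
 [ 0.     0.001 -1.   ]]
```

Call:
{"fn": "jog_arm", "kwargs": {"steps": [[[0,0,0],[0,0,-9]],[[0,0,0],[0,0,-9]],[[0,0,0],[0,0,-9]],[[20,50,0],[0,0,0]],[[20,50,0],[0,0,0]],[[20,50,0],[0,0,0]],[[20,50,0],[0,0,0]],[[20,50,0],[0,0,0]]], "hand": -1, "force": 15}}

```text
time_s: 1.2
tcp_pos: [0.361, 0.3968, 0.2266]
tool_rot: [-3.136, -0.193, -0.0]
force: [0.9, 0.3, 0.4]
finger_gap: 0.0877
finger_force: 0.0
```

Call:
{"fn": "jog_arm", "kwargs": {"steps": [[[8,50,0],[0,0,0]],[[8,50,0],[0,0,0]],[[8,50,0],[0,0,0]],[[8,50,0],[0,0,0]],[[8,50,0],[0,0,0]],[[8,50,0],[0,0,0]],[[8,50,0],[0,0,0]],[[8,50,0],[0,0,0]]]}}

```text
time_s: 2.2
tcp_pos: [0.473, 0.0076, 0.2268]
tool_rot: [-3.135, -0.193, -0.001]
force: [0.4, 1.0, -0.9]
finger_gap: 0.0876
finger_force: 0.0
```

Call:
{"fn": "jog_arm", "kwargs": {"steps": [[[1,40,0],[0,0,0]],[[1,40,0],[0,0,0]],[[0,24,0],[0,0,0]],[[0,0,30],[0,0,0]],[[0,0,30],[0,0,0]],[[0,0,30],[0,0,0]],[[0,0,0],[0,0,0]],[[0,0,0],[0,0,0]]]}}

```text
time_s: 3.2
tcp_pos: [0.4883, -0.0938, 0.1376]
tool_rot: [3.135, 0.193, 0.002]
force: [-0.3, 0.4, 1.2]
finger_gap: 0.0878
finger_force: 0.0
```

Run:
```python
from h import *
c=cap('side');s=arm.sense();print(s['tcp_pos'])
u,v=proj(c,s['tcp_pos']);print(u,v,proj(c,(.4875,-.0953,.088)))
cv2.imwrite('pics/s3.png',cv2.resize(c['image'][100:320,260:460,::-1],None,fx=2.7,fy=2.7))
```

```text
[ 0.48849513 -0.09367071  0.13792572]
368.52110029168 156.39182582418488 (np.float64(367.9274983952116), np.float64(181.41463860788542))
```

View pics/s3.png

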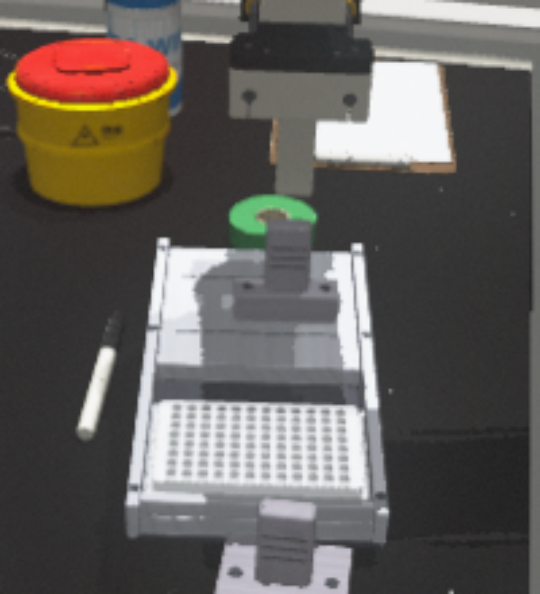

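The side view shows the front finger, with its tip at crop (295,193), in line laterally with the key's grip top at (290,225). I'll descend and close.

Call:
{"fn": "jog_arm", "kwargs": {"steps": [[[-1,1.5,20],[0,0,0]],[[0,0,20],[0,0,0]],[[0,0,20],[0,0,0]],[[0,0,15],[0,0,0]],[[0,0,7],[0,0,0]],[[0,0,0],[0,0,0]],[[0,0,0],[0,0,0]],[[0,0,0],[0,0,0]]]}}

```text
time_s: 4.25
tcp_pos: [0.4872, -0.0953, 0.0552]
tool_rot: [-3.136, -0.192, -0.002]
force: [-0.1, -0.4, 0.0]
finger_gap: 0.088
finger_force: 0.0
```

Call:
{"fn": "jog_arm", "kwargs": {"steps": [[[0,0,0],[0,0,0]],[[0,0,0],[0,0,0]],[[0,0,0],[0,0,0]],[[0,0,0],[0,0,0]],[[0,0,0],[0,0,0]],[[0,0,0],[0,0,0]],[[0,0,0],[0,0,0]],[[0,0,0],[0,0,0]]], "hand": 1, "force": 15}}

```text
time_s: 5.25
tcp_pos: [0.4868, -0.0953, 0.0546]
tool_rot: [-3.136, -0.192, -0.0]
force: [0.1, -0.0, -2.3]
finger_gap: 0.0137
finger_force: 15.0
```

Call:
{"fn": "jog_arm", "kwargs": {"steps": [[[0,-6,0],[0,0,0]],[[0,-9,0],[0,0,0]],[[0,-10,0],[0,0,0]],[[-0.5,-10,0],[0,0,0]],[[-0.5,-10,0],[0,0,0]],[[0,-10,0],[0,0,0]],[[0,-5,0],[0,0,0]],[[0,0,0],[0,0,0]]]}}

```text
time_s: 6.25
tcp_pos: [0.4784, -0.0355, 0.0545]
tool_rot: [-3.136, -0.193, -0.0]
force: [0.0, 0.3, -0.4]
finger_gap: 0.0141
finger_force: 15.0
```

Call:
{"fn": "jog_arm", "kwargs": {"steps": [[[-0.5,-5,0],[0,0,0]],[[0,-5,0],[0,0,0]],[[0,-5,0],[0,0,0]],[[0,-5,0],[0,0,0]],[[0,-5,0],[0,0,0]],[[0,-2,0],[0,0,0]],[[0,0,0],[0,0,0]],[[0,0,0],[0,0,0]]]}}

```text
time_s: 7.25
tcp_pos: [0.4746, -0.0092, 0.0545]
tool_rot: [3.136, 0.192, -0.0]
force: [0.7, 0.7, -2.4]
finger_gap: 0.0134
finger_force: 15.0
```

Run:
```python
from h import *
c=cap('side')
cv2.imwrite('pics/s4.png',cv2.resize(c['image'][140:320,280:440,::-1],None,fx=3.3,fy=3.3,interpolation=cv2.INTER_CUBIC))
```

```text
(no output)
```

View pics/s4.png

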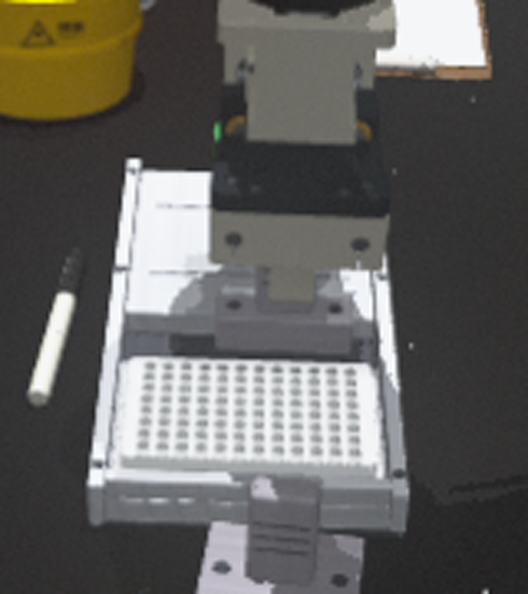

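The side view shows the key's foot over the groove (front face at crop (285,335)) and the plate untouched. By calculation the key is centred along the lane to within about 1 mm, so I'll lower it.

Call:
{"fn": "jog_arm", "kwargs": {"steps": [[[0,0,2],[0,0,0]],[[0,0,2],[0,0,0]],[[0,0,2],[0,0,0]],[[0,0,2],[0,0,0]],[[0,0,2],[0,0,0]],[[0,0,1.5],[0,0,0]],[[0,0,0],[0,0,0]],[[0,0,0],[0,0,0]]]}}

```text
time_s: 8.3
tcp_pos: [0.4747, -0.0092, 0.0431]
tool_rot: [-3.136, -0.192, -0.0]
force: [-0.5, 0.6, -1.6]
finger_gap: 0.0137
finger_force: 15.0
```

Call:
{"fn": "jog_arm", "kwargs": {"steps": [[[0,0,1],[0,0,0]],[[0,0,1],[0,0,0]],[[0,0,0.5],[0,0,0]],[[0,0,0],[0,0,0]],[[0,0,0],[0,0,0]],[[0,0,0],[0,0,0]],[[0,0,0],[0,0,0]],[[0,0,0],[0,0,0]]]}}

```text
time_s: 9.3
tcp_pos: [0.4746, -0.0092, 0.0406]
tool_rot: [3.136, 0.192, -0.0]
force: [-0.8, 0.3, -2.3]
finger_gap: 0.0139
finger_force: 15.0
```

Call:
{"fn": "jog_arm", "kwargs": {"steps": [[[0,0,0.5],[0,0,0]],[[0,0,0.5],[0,0,0]],[[0,0,0],[0,0,0]],[[0,0,0],[0,0,0]],[[0,0,0],[0,0,0]],[[0,0,0],[0,0,0]],[[0,0,0],[0,0,0]],[[0,0,0],[0,0,0]]]}}

```text
time_s: 10.3
tcp_pos: [0.4746, -0.0092, 0.0405]
tool_rot: [3.136, 0.193, 0.001]
force: [-5.2, 0.4, 12.3]
finger_gap: 0.0139
finger_force: 15.0
```

It's seated: firm contact came after exactly 14 mm of descent. Releasing and retreating.

Call:
{"fn": "jog_arm", "kwargs": {"steps": [[[0,0,-0.5],[0,0,0]],[[0,0,0],[0,0,0]],[[0,0,0],[0,0,0]],[[0,0,0],[0,0,0]],[[0,0,0],[0,0,0]],[[0,0,0],[0,0,0]],[[0,0,0],[0,0,0]],[[0,0,0],[0,0,0]]], "hand": 0.2}}

```text
time_s: 11.3
tcp_pos: [0.4747, -0.0092, 0.0401]
tool_rot: [-3.136, -0.192, -0.0]
force: [0.5, 0.8, 0.2]
finger_gap: 0.0349
finger_force: 0.0
```

Call:
{"fn": "jog_arm", "kwargs": {"steps": [[[0,0,-5],[0,0,0]],[[0,0,-10],[0,0,0]],[[0,0,-15],[0,0,0]],[[0,0,-25],[0,0,0]],[[0,0,-30],[0,0,0]],[[0,0,-40],[0,0,0]],[[0,0,-20],[0,0,0]],[[0,0,0],[0,0,0]]]}}

```text
time_s: 12.3
tcp_pos: [0.4756, -0.0089, 0.1875]
tool_rot: [-3.134, -0.193, -0.007]
force: [0.1, 0.0, -0.3]
finger_gap: 0.0348
finger_force: 0.0
```

Run:
```python
from h import *
c=cap('side')
cv2.imwrite('pics/s5.png',cv2.resize(c['image'][140:320,280:440,::-1],None,fx=3.3,fy=3.3,interpolation=cv2.INTER_CUBIC))
```

```text
(no output)
```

View pics/s5.png

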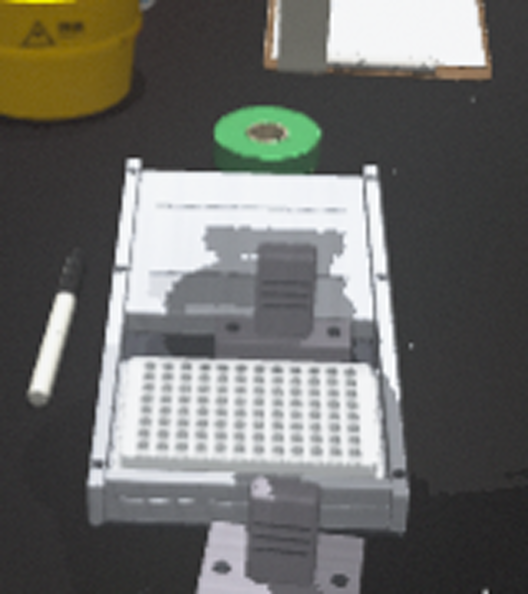

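The side view shows the key upright in the groove (grip at crop (287,290)). The plate and spacer haven't moved, and the gripper is clear.

```bash
python3 -c "
from h import *
print(sign_off())"
```

```text
the job is handed in; nothing more can be done
None
```

I slid the stop key along the deck and lowered it into the groove, where it stands upright and released; the plate and look-alike block look unmoved in the last picture. The job is handed in (12 s used), but no verdict came back.

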